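# Line up the sample jars and hold the filling manifold level over them

### The job

Slide the three white sample jars along the blue plate, without picking them up or tipping them, so that one stands centred on each yellow ring and they form an even row. Then grip the filling manifold at its balance point (the green band), lift it and hold it still and level over the row, either way round, with each nozzle over the middle of its own jar and the nozzle tips about 3 cm above the rims, touching no jar. Leave the two amber bottles and the black stopper alone, and finish while still holding the manifold there: do not put it down or let go.

Things in the scene. Friction and masses are not known exactly. Their poses are not given: they have to be found in the camera images.
- plate: Fixed blue plate flat on the bench, 190 mm (its x) by 290 mm (its y), 6 mm thick, with three yellow rings in a row along its y axis at 80 mm pitch. Origin: centre of its underside, at bench height; z up. It does not move during the run.
- spot_right (a point): Centre of the -y yellow ring painted on the plate, on its top face, at y = -80 mm in the plate's frame (ring 60 mm outside, 45 mm inside, so a jar on it covers the ring's inner part).
- spot_middle (a point): Centre of the middle yellow ring painted on the plate, on its top face, at y = 0 mm in the plate's frame (ring 60 mm outside, 45 mm inside, so a jar on it covers the ring's inner part).
- spot_left (a point): Centre of the +y yellow ring painted on the plate, on its top face, at y = 80 mm in the plate's frame (ring 60 mm outside, 45 mm inside, so a jar on it covers the ring's inner part).
- jar1: One of three identical open round white plastic jars, 50 mm outside diameter, 60 mm tall, 42 mm mouth, about 110 g, standing upright on the blue plate. Origin: centre of its underside; z up; its yaw means nothing.
- jar2: One of three identical open round white plastic jars, 50 mm outside diameter, 60 mm tall, 42 mm mouth, about 110 g, standing upright on the blue plate. Origin: centre of its underside; z up; its yaw means nothing.
- jar3: One of three identical open round white plastic jars, 50 mm outside diameter, 60 mm tall, 42 mm mouth, about 110 g, standing upright on the blue plate. Origin: centre of its underside; z up; its yaw means nothing.
- manifold: Loose, 0.26-0.52 kg. Aluminium bar along its y, 18 mm wide (x), y -95 to 120 mm, z 26 to 42 mm; 3 brass nozzles down to z 0; at +y a heavy brass block 44 x 50 x 46 mm tall, y 120 to 170, z 0 to 46, red knob on it to z 62, inlet stub to y 194. Starts upright on the bench on nozzles and block. Origin: middle nozzle's tip; z up. Fingers close along its x, across the bar.
- balance (a point): Balance point (centre of mass along the bar): centre of the 26 mm long green band round the bar, at x = 0, y = +85 mm, z = 34 mm (bar's mid height) in the manifold's frame; axes as the manifold.
- nozzle_a (a point): Tip (lowest point) of the far end (away from the block) brass nozzle of the manifold, at y = -80 mm, z = 0 in the manifold's frame.
- nozzle_b (a point): Tip (lowest point) of the middle brass nozzle of the manifold, at y = 0 mm, z = 0 in the manifold's frame.
- nozzle_c (a point): Tip (lowest point) of the block-side brass nozzle of the manifold, at y = 80 mm, z = 0 in the manifold's frame.
- bottle: Bystander: amber bottle with blue cap and paper label, 66 mm diameter, 150 mm tall. Origin: centre of its underside.
- small_bottle: Bystander: smaller amber bottle with blue cap, 56 mm diameter, 100 mm tall. Origin: centre of its underside.
- stopper: Bystander: black rubber stopper, 44 mm diameter, 28 mm tall. Origin: centre of its underside.
Things that resemble listed ones, but are neither listed nor needed, are in the scene too. What is shaped like the jar2 but pink is not meant.

How it is judged (in metres and radians):
On the way, in this order (a step that is already met when the one before it is completed fails the run):
1. a jar stands on each ring, the fingers off them (horizontal distance between any of jar1, jar2, jar3 and spot_right below 0.007 m and horizontal distance between any of jar1, jar2, jar3 and spot_middle below 0.007 m and horizontal distance between any of jar1, jar2, jar3 and spot_left below 0.007 m and angle between each of jar1, jar2, jar3's own z axis and vertical below 0.1 rad and linear speed of each of jar1, jar2, jar3 below 0.02 m/s and contact force between each of jar1, jar2, jar3 and the fingers below 0.2 N), for 0.2 s.
2. the manifold is lifted clear of the bench, gripped at its balance point (y of the grasp point in the frame of balance between -0.015 and 0.015 m and contact force between manifold and the fingers above 1 N and height (world z) of each of nozzle_a, nozzle_b, nozzle_c above 0.03 m and angle between manifold's own z axis and vertical below 0.15 rad), for 0.2 s.
At the end, for the whole second after the job is handed in: Upright jar within 7 mm of each ring's centre; manifold gripped within 15 mm of its balance point, still, level within 0.06 rad; each nozzle tip within 10 mm sideways of the ring centre below it (either way round) and 10 to 60 mm above the rims; it touches no jar, plate or bystander (all of step 1 and y of the grasp point in the frame of balance between -0.015 and 0.015 m and contact force between manifold and the fingers above 1 N and ((horizontal distance between nozzle_a and spot_right below 0.01 m and horizontal distance between nozzle_b and spot_middle below 0.01 m and horizontal distance between nozzle_c and spot_left below 0.01 m) or (horizontal distance between nozzle_c and spot_right below 0.01 m and horizontal distance between nozzle_b and spot_middle below 0.01 m and horizontal distance between nozzle_a and spot_left below 0.01 m)) and z of nozzle_a in the frame of plate between 0.076 and 0.126 m and z of nozzle_b in the frame of plate between 0.076 and 0.126 m and z of nozzle_c in the frame of plate between 0.076 and 0.126 m and angle between manifold's own z axis and vertical below 0.06 rad and linear speed of manifold below 0.03 m/s and angular speed of manifold below 0.15 rad/s and contact force between manifold and jar1 below 0.2 N and contact force between manifold and jar2 below 0.2 N and contact force between manifold and jar3 below 0.2 N and contact force between manifold and bottle below 0.2 N and contact force between manifold and small_bottle below 0.2 N and contact force between manifold and stopper below 0.2 N and contact force between manifold and plate below 0.2 N); the arm keeps its last pose, push and grip.
It fails at once if a jar is picked up off the plate or tipped (z of any of jar1, jar2, jar3 in the frame of plate above 0.021 m or angle between any of jar1, jar2, jar3's own z axis and vertical above 0.35 rad).
It fails at once if a bystander is moved or tipped (distance of any of bottle, small_bottle, stopper from where it was at the start of the episode above 0.015 m or angle between any of bottle, small_bottle, stopper's own z axis and vertical above 0.2 rad).
It also fails if it takes over 58 s, if anything falls off the work surface, if the arm or the gripper's body presses on something with over 40 N, if the wrist force passes 120 N, or if a joint passes its speed limit or range.

### The arm

A 7-joint arm with a two-finger parallel gripper is mounted at the origin on the work surface. World frame = base frame: x ahead of the robot, y to its left, z up, the work surface at z = 0. Lengths are in m, angles in degrees, forces in N, time in s.
With the tool pointing down it reaches from about 0.425 to 0.875 m from the base axis. Payload 8.4 kg.
Tool frame: the origin (TCP) lies midway between the tips of the shut fingers; the grasp point (between the pads) lies 19 mm behind it (ctrl.grip_depth is the distance from the TCP to the grasp point, in m); z points along the fingers, y is the line along which they close (so a half turn about z gives the same grasp; the last joint's range is limited). The gripper opens to 87 mm and grips with 3 to 60 N. Pads are 19 mm wide; open, the fingers measure 117 mm over their backs; the gripper's body (75 mm by 190 mm) begins 51 mm behind the grasp point.
Start: joints at [-74.782, 19.091, 2.286, 83.961, -0.768, 76.965, -3.352], TCP at [0.232, 0.607, 0.223] pointing down, gripper open.
Joint ranges: [-147.57, 147.57], [-21.85, 119.76], [-74.77, 79.35], [14.55, 137.4], [-85.83, 265.84], [4.83, 119.75], [-152.11, 152.11]. Speed limits (degrees/s): [127.2, 127.2, 159.86, 159.86, 180, 180, 180].

### API

Orientations are given as [roll, pitch, yaw] about the fixed x, y, z axes, in that order (R = Rz(yaw) Ry(pitch) Rx(roll)).
In Python, from plant import ctrl gives the robot as it stands.
- The arm moves only by the tool move_arm, never from a script. Its argument "deltas" is a list of rows, each an object with "delta_pos": the shift along the tool's x, y, z as a fraction of full scale, a list of three; "rotation": the turn, a rotation vector about the tool's x, y, z as a fraction of full scale, a list of three. A call has 1 to 12 rows; each row is the pose to reach, as a shift and turn from the pose commanded when the call began, along the tool's axes at that moment; what a row does not reach only later rows make up. Full scale, the value 1, is 0.25 m for a shift and 60 degrees for a turn. A row lasts 1/10 s, in which the tool goes at most 50 mm and 8.59 degrees, less where a joint would pass 70% of its speed; a pose out of reach is approached as far as the arm can. A call with a number of a shift or a turn outside -1 to 1 is refused whole. A call with a gripper value outside its range is refused whole. "gripper" is the opening, from 0 (shut) to 1 (fully open), set as the call begins (left out, the last holds). The fingers move at their own pace and stop on an object; the grip force is fixed at half the most. Time passes only in rows, so rows that repeat a pose let the fingers close. It gives the time, the measured TCP pose, the force, the opening and the grip force at its end, in the units of the state.
- ctrl.get_state(): the state, without advancing time (a new reading comes with each control period).
- ctrl.snapshot(name): name is "side" or "top" or "wrist"; returns the picture (400x640x3 uint8, red, green, blue); there is no depth.
- ctrl.calibration(name): a dict with "K" (3x3 intrinsics, pixels), "R" (3x3) and "t" (3): a world point X has camera coordinates R X + t. Camera axes: x right, y down, z forward; pixel columns grow to the right and rows downward; lengths in m; the calibration is good to about 2 mm. A picture is of the moment at which its call begins: read the wrist's pose just before it. calibration takes no time and is no camera call; for the wrist camera it gives the pose at the moment of the call.
- ctrl.sign_off(): hands the job in; it is judged then, once.
Trained networks look in the newest picture that a camera, given by its name, has taken for a name from the list of things; names that differ only in an ending like _2 or _b are one class to them, and where a whole thing is asked for, a point or a joint stands for the part that bears it (a point fixed in the world has none). Each returns a list of dicts, best first, with "p" (0 to 1); they miss things now and then, are a little off and sometimes report something else, mostly with a low value. They report only what shows in the picture. A call takes as long as a camera call. They do not tell look-alikes from the thing itself.
- ctrl.trace(camera, label): "mask" (400x640 bool, what is visible of it) and "box" ([left, top, width, height] in pixels, round what is visible of it).
The state is a dict: "time": time; "joint_pos": joint angles; "joint_velocities": joint speeds; "tau": joint torques, N m; "position": TCP position; "orientation": TCP orientation; "contact_force": force on the tool from outside, world axes, zero at the start; "ft_torque": the same for the moment, N m; "gripper_width": finger opening in m; "grasp_force": force on a finger pad.
Only numpy, scipy, OpenCV 4.12 (cv2) and the standard library are available. Lean on these libraries where they do the work, as an engineer would, in place of code of your own. Each camera call takes 0.05 s, during which the arm holds its last target. There are 200 camera calls.

## Working session

There is one attempt and no reset: what is moved stays moved. The work goes in short steps, Python scripts to look and compute and a tool call to move; the robot and the scene stay as the last step left them, time stands still between calls to the robot, and variables do not carry over. Pictures are saved under pics/ and viewed, at most 10 in all, crops included, and the job is handed in when it is done.

Besides the shell and the picture viewer there is one more tool, called as a command line: name --argument value ..., lists and objects as JSON in quotes. move_arm: Moves the arm, as the interface text tells. Shift numbers are shares of 0.25 m and turn numbers shares of 60 degrees, none past 1 either way. Its arguments: {"type":"object","properties":{"deltas":{"type":"array","items":{"type":"object","properties":{"delta_pos":{"type":"array","items":{"type":"number","minimum":-1,"maximum":1}},"rotation":{"type":"array","items":{"type":"number","minimum":-1,"maximum":1}}}}},"gripper":{"type":"number"}},"required":["deltas"]}

```bash
mkdir -p pics; ls; python3 - <<'E'
from plant import ctrl
import cv2,numpy as np
for n in("top","side"):
    im=ctrl.snapshot(n); cv2.imwrite(f"pics/{n}0.png",im[...,::-1])
    c=ctrl.calibration(n); print(n,np.round(c["K"],1).tolist(),np.round(c["R"],3).tolist(),np.round(c["t"],3))
    for l in("jar1","manifold","plate","bottle","small_bottle","stopper"):
        print(l,[(round(d["p"],2),d["box"]) for d in ctrl.trace(n,l)])
s=ctrl.get_state();print(s["time"],s["position"],s["orientation"],s["gripper_width"],ctrl.grip_depth)
E
```

```text
pics
top [[516.3, 0.0, 321.0], [0.0, 516.3, 202.0], [0.0, 0.0, 1.0]] [[-0.028, -1.0, 0.001], [-0.988, 0.027, -0.154], [0.154, -0.005, -0.988]] [0.016 0.56  1.384]
jar1 [(0.84, [242.7, 221.4, 25.2, 17.1]), (0.81, [212.7, 222.0, 20.1, 19.4]), (0.52, [274.7, 185.5, 18.5, 20.2]), (0.51, [252.5, 265.9, 21.0, 19.3]), (0.2, [352.4, 161.5, 101.9, 44.8])]
manifold [(0.65, [354.1, 164.3, 99.6, 41.0])]
plate [(0.61, [204.7, 176.4, 104.8, 75.3])]
bottle [(0.88, [469.9, 193.6, 38.0, 26.8])]
small_bottle [(0.57, [145.1, 220.8, 27.2, 23.9])]
stopper [(0.5, [337.5, 128.4, 12.7, 12.4])]
side [[486.7, 0.0, 321.2], [0.0, 486.7, 193.9], [0.0, 0.0, 1.0]] [[-0.89, -0.456, -0.001], [-0.339, 0.663, -0.668], [0.305, -0.594, -0.745]] [0.517 0.246 1.621]
jar1 [(0.63, [315.8, 239.2, 15.2, 19.9]), (0.59, [266.1, 210.4, 82.3, 76.4]), (0.54, [303.6, 254.5, 12.5, 25.6]), (0.52, [300.4, 212.9, 14.8, 19.5])]
manifold [(0.58, [334.0, 138.0, 16.5, 52.3])]
plate [(0.74, [265.8, 214.7, 85.6, 72.9]), (0.34, [336.3, 136.1, 14.9, 51.6])]
bottle [(0.64, [374.3, 110.1, 19.6, 32.9])]
small_bottle [(0.83, [274.6, 297.5, 16.6, 24.6])]
stopper []
0.7 [0.23189109 0.60720605 0.22257555] [ 1.79999802e+02 -2.08322656e-03  1.59094319e+02] 0.08721826308676428 0.0187
```

```bash
python3 - <<'E'
import cv2,numpy as np
a=cv2.imread("pics/top0.png")[110:300,120:520]
b=cv2.imread("pics/side0.png")[90:340,220:420]
cv2.imwrite("pics/v1.png",cv2.resize(a,None,fx=2,fy=2,interpolation=cv2.INTER_CUBIC))
cv2.imwrite("pics/v2.png",cv2.resize(b,None,fx=2.4,fy=2.4,interpolation=cv2.INTER_CUBIC))
E
```

```text
(no output)
```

View pics/v1.png

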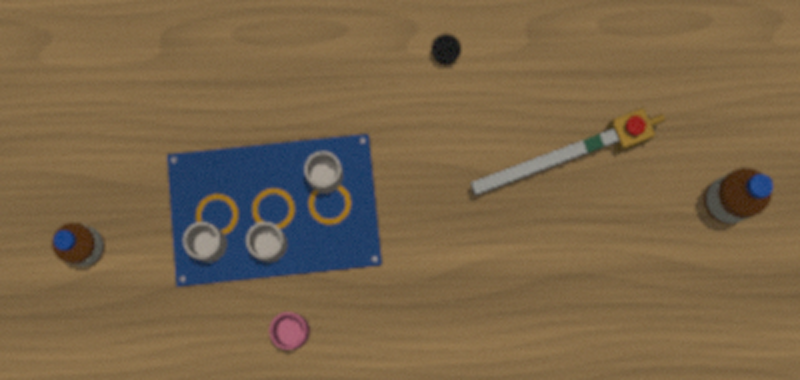

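View pics/v2.png

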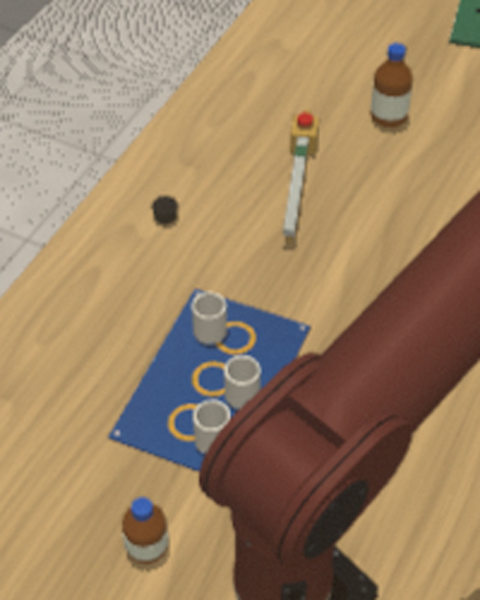

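Top view shows the plate with rings at about (229,217), (257,214) and (285,212). White jars are at (222,231), (253,231) and (281,196). The candidates that could be mistaken for a jar are these three and a pink look-alike at (265,275), which sits off the plate, so I exclude it. The manifold runs from (358,204) to (445,172), with the green band at about (417,182). The bottles are at (158,232) and (490,206), and the stopper at (343,135). The side view agrees.

```bash
cat > h.py <<'E'
import numpy as np,cv2
from scipy.optimize import least_squares
from scipy.spatial.transform import Rotation as Ro
from plant import ctrl
def proj(c,P):
    P=np.atleast_2d(P)@c["R"].T+c["t"]; q=P@c["K"].T; return q[:,:2]/q[:,2:]
def back(c,uv,z):
    d=np.linalg.solve(c["K"],[uv[0],uv[1],1]); R=np.array(c["R"]);o=-R.T@c["t"]; w=R.T@d
    return o+w*(z-o[2])/w[2]
def Rz(a): return np.array([[np.cos(a),-np.sin(a)],[np.sin(a),np.cos(a)]])
def fitpose(c,pts,uv,x0):  # pts Nx3 in object frame, solve x,y,yaw
    f=lambda p:(proj(c,np.c_[pts[:,:2]@Rz(p[2]).T+p[:2],pts[:,2]])-uv).ravel()
    r=least_squares(f,x0); return r.x,np.sqrt(np.mean(r.fun**2))
def bigblob(m,k=0):
    n,l,s,ce=cv2.connectedComponentsWithStats(m.astype(np.uint8)); o=np.argsort(-s[1:,4])+1; return l==o[k],ce[o[k]]
def plate(c,im,mask=None):
    hsv=cv2.cvtColor(im,cv2.COLOR_RGB2HSV)
    m=cv2.inRange(hsv,(100,120,40),(125,255,255))
    m,_=bigblob(m>0); h=cv2.convexHull(np.argwhere(m)[:,::-1].astype(np.int32))
    return m,h[:,0].astype(float)
def jar(c,mask,x0):  # centroid of projected cylinder hull = mask hull centroid
    a=np.linspace(0,2*np.pi,60); ring=np.c_[np.cos(a),np.sin(a)]*.025
    def cen(h):
        M=cv2.moments(h.astype(np.float32)); return np.array([M["m10"],M["m01"]])/M["m00"],M["m00"]
    pts=np.argwhere(mask)[:,::-1].astype(np.float32); mc,ma=cen(cv2.convexHull(pts)[:,0])
    def pc(p):
        P=np.vstack([np.c_[ring+p,np.full(60,z)] for z in(.006,.066)])
        return cen(cv2.convexHull(proj(c,P).astype(np.float32))[:,0])
    r=least_squares(lambda p:pc(p)[0]-mc,x0,diff_step=1e-3); return r.x,ma/pc(r.x)[1]
E
python3 - <<'E'
from h import *
n="top";c=ctrl.calibration(n);im=ctrl.snapshot(n)
R=[back(c,u,.006)[:2] for u in((228.5,217),(257,214.5),(285,212))];print("rings",np.round(R,3))
d=ctrl.trace(n,"jar1")
for q in d[:4]:
    b=q["box"];print("jar",np.round(jar(c,q["mask"],back(c,(b[0]+b[2]/2,b[1]+b[3]/2),.05)[:2]),3)[0] if 0 else [np.round(x,3) for x in jar(c,q["mask"],back(c,(b[0]+b[2]/2,b[1]+b[3]/2),.05)[:2])],b)
hsv=cv2.cvtColor(im,cv2.COLOR_RGB2HSV)
g=cv2.inRange(hsv,(50,80,30),(90,255,255));g[:150]=0;g[220:]=0;_,ce=bigblob(g>0);print("green",ce,back(c,ce,.04))
print("far end",back(c,(357,204),.034),"knob",back(c,(437,172.5),.062))
print("bottles",back(c,(155,230),.05),back(c,(485,210),.06),"stop",back(c,(343,135),.02))
w=ctrl.calibration("wrist");s=ctrl.get_state();T=Ro.from_euler("xyz",s["orientation"],degrees=True)
o=-np.array(w["R"]).T@w["t"];print("wristcam in tool",T.inv().apply(o-s["position"]),"axes(cols=x,y,z of cam in tool)",np.round(T.as_matrix().T@np.array(w["R"]).T,3).tolist(),np.round(w["K"],0).tolist())
print(s["time"])
E
```

```text
rings [[0.53  0.263]
 [0.535 0.182]
 [0.54  0.103]]
jar [array([0.49 , 0.275]), np.float64(0.842)] [211.8, 221.0, 20.8, 20.1]
jar [array([0.487, 0.188]), np.float64(0.796)] [242.9, 223.3, 19.6, 15.4]
jar [array([0.582, 0.109]), np.float64(0.861)] [271.5, 186.7, 21.4, 20.9]
jar [array([0.366, 0.158]), np.float64(0.859)] [255.5, 267.6, 20.0, 18.3]
green [601.08316008 214.42411642] [ 0.50415765 -0.77145127  0.04      ]
far end [ 0.55284755 -0.09912023  0.034     ] knob [ 0.63018877 -0.32053614  0.062     ]
bottles [0.49405256 0.45555444 0.05      ] [ 0.52274433 -0.4453013   0.06      ] stop [ 0.75609127 -0.06777052  0.02      ]
wristcam in tool [ 7.20265498e-02  1.06546061e-04 -1.63474958e-01] axes(cols=x,y,z of cam in tool) [[-0.0, -0.965, -0.263], [1.0, -0.001, 0.001], [-0.002, -0.263, 0.965]] [[303.0, 0.0, 319.0], [0.0, 303.0, 200.0], [0.0, 0.0, 1.0]]
0.8
```

```bash
cat >> h.py <<'E'
def go(x,y,z,yaw,frm=None):
    """full-scale numbers to reach TCP x,y,z,yaw from pose (default measured)"""
    s=ctrl.get_state()
    p,o=(s["position"],s["orientation"]) if frm is None else (np.array(frm[:3]),[180,0,frm[3]])
    T=Ro.from_euler("xyz",o,degrees=True); G=Ro.from_euler("xyz",[180,0,yaw],degrees=True)
    d=T.inv().apply(np.array([x,y,z])-p); r=(T.inv()*G).as_rotvec(degrees=True)
    print("go",np.round(d/.25,3),np.round(r/60,3))
E
python3 -c "
from h import *
go(.38,.365,.25,126); go(.53,.12,.28,93.6,(.38,.365,.25,126))"
```

```text
go [-0.899 -0.694 -0.11 ] [-0.     0.     0.552]
go [-1.146 -0.091 -0.12 ] [-0.   -0.    0.54]
```

move_arm --deltas '[{"delta_pos":[-0.9,-0.7,-0.11],"rotation":[0,0,0.55]},{"delta_pos":[-0.9,-0.7,-0.11],"rotation":[0,0,0.55]},{"delta_pos":[-0.9,-0.7,-0.11],"rotation":[0,0,0.55]},{"delta_pos":[-0.9,-0.7,-0.11],"rotation":[0,0,0.55]},{"delta_pos":[-0.9,-0.7,-0.11],"rotation":[0,0,0.55]},{"delta_pos":[-0.9,-0.7,-0.11],"rotation":[0,0,0.55]}]' --gripper 1

```text
time: 1.4
position: [0.3815, 0.3603, 0.2508]
orientation: [179.9, 0.0, 125.9]
contact_force: [0.0, 0.7, -0.9]
gripper_width: 0.087
grasp_force: 0.0
```

move_arm --deltas '[{"delta_pos":[-1,-0.09,-0.12],"rotation":[0,0,0.54]},{"delta_pos":[-1,-0.09,-0.12],"rotation":[0,0,0.54]},{"delta_pos":[-1,-0.09,-0.12],"rotation":[0,0,0.54]},{"delta_pos":[-1,-0.09,-0.12],"rotation":[0,0,0.54]},{"delta_pos":[-1,-0.09,-0.12],"rotation":[0,0,0.54]},{"delta_pos":[-1,-0.09,-0.12],"rotation":[0,0,0.54]},{"delta_pos":[-1,-0.09,-0.12],"rotation":[0,0,0.54]},{"delta_pos":[-1,-0.09,-0.12],"rotation":[0,0,0.54]}]'

```text
time: 2.2
position: [0.5081, 0.1495, 0.2798]
orientation: [-180.0, -0.0, 93.8]
contact_force: [-0.2, 0.8, -0.2]
gripper_width: 0.0871
grasp_force: 0.0
```

```bash
python3 - <<'E'
from h import *
n="wrist";c=ctrl.calibration(n);im=ctrl.snapshot(n);cv2.imwrite("pics/w1.png",im[...,::-1])
print([(round(q["p"],2),q["box"],[np.round(x,4) for x in jar(c,q["mask"],back(c,(q["box"][0]+q["box"][2]/2,q["box"][1]+q["box"][3]/2),.05)[:2])]) for q in ctrl.trace(n,"jar1")])
E
```

```text
[(0.9, [286.4, 43.1, 46.5, 53.3], [array([0.4891, 0.2767]), np.float64(0.9623)]), (0.74, [347.8, 183.1, 47.1, 43.1], [array([0.5822, 0.1117]), np.float64(0.9931)]), (0.72, [188.9, 137.6, 48.4, 38.4], [array([0.3666, 0.1631]), np.float64(0.9151)]), (0.63, [284.8, 122.7, 42.7, 36.7], [array([0.4871, 0.1918]), np.float64(0.9309)])]
```

View pics/w1.png

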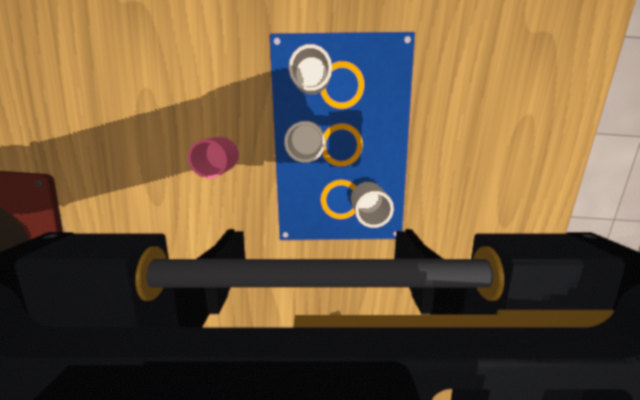

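```bash
cat >> h.py <<'E'
def platepose(c,im,x0=(.535,.182,np.radians(3.6))):
    m,h=plate(c,im); f=np.zeros(m.shape,np.uint8); cv2.fillPoly(f,[h.astype(np.int32)],1)
    ct=max(cv2.findContours(f,0,cv2.CHAIN_APPROX_NONE)[0],key=len)[:,0]
    P=np.array([back(c,u,.006)[:2] for u in ct])
    def r(p):
        q=np.abs((P-p[:2])@Rz(p[2]))-[.095+p[3],.145+p[3]]; return q.max(1)
    s=least_squares(r,[*x0,0],loss="soft_l1",f_scale=.001); return s.x,np.sqrt(np.mean(s.fun**2))
def jars(n,c):
    out=[]
    for q in ctrl.trace(n,"jar1"):
        b=q["box"]
        if q["p"]<.3 or b[3]>2*b[2]: continue
        xy,k=jar(c,q["mask"],back(c,(b[0]+b[2]/2,b[1]+b[3]/2),.05)[:2]); out.append((xy,k,b))
    return out
E
python3 - <<'E'
from h import *
n="wrist";c=ctrl.calibration(n);im=ctrl.snapshot(n);p,e=platepose(c,im);print("plate",np.round(p,4),np.degrees(p[2]),e)
sp=np.array([[0,y] for y in(-.08,0,.08)])@Rz(p[2]).T+p[:2];print("spots",np.round(sp,4).tolist())
hsv=cv2.cvtColor(im,cv2.COLOR_RGB2HSV);y=cv2.inRange(hsv,(18,150,70),(30,255,255));y[:, :270]=0;y[:,415:]=0;y[230:]=0
n_,l,st,ce=cv2.connectedComponentsWithStats(y)
for i in range(1,n_):
    if st[i,4]>150: print("ring box->",st[i],np.round(back(c,cv2.fitEllipse(np.argwhere(l==i)[:,::-1].astype(np.float32))[0],.006),4))
for xy,k,b in jars(n,c): 
    # rim check: bright inner/outer edge hull only
    print("jar",np.round(xy,4),round(k,3),"plate frame",np.round((xy-p[:2])@Rz(p[2]),4))
c=ctrl.calibration("top");im=ctrl.snapshot("top");p,e=platepose(c,im);print("top plate",np.round(p,4),np.degrees(p[2]),e)
E
```

```text
plate [ 0.5364  0.1875  0.0763 -0.0019] 4.372978671263348 0.0006406428036219999
spots [[0.5425, 0.1077], [0.5364, 0.1875], [0.5303, 0.2672]]
ring box-> [332   0  44  31 355] [0.5363 0.3547 0.006 ]
ring box-> [321  62  43  47 501] [0.5306 0.2671 0.006 ]
ring box-> [323 125  39  41 418] [0.5367 0.187  0.006 ]
ring box-> [321 181  34  38 355] [0.5425 0.1069 0.006 ]
jar [0.4889 0.2765] 0.939 plate frame [-0.0406  0.0924]
jar [0.4872 0.1919] 0.944 plate frame [-0.0487  0.0082]
jar [0.5818 0.1112] 0.983 plate frame [ 0.0394 -0.0795]
jar [0.3669 0.1628] 0.946 plate frame [-0.1709 -0.0116]
top plate [ 0.5394  0.1787  0.0792 -0.0086] 4.5365548231133515 0.02843273181914164
```

```bash
python3 - <<'E'
from h import *
R,M,L=(.5818,.1112),(.4872,.1919),(.4889,.2765);Y=94.4
go(*R,.10,Y)
seq=[(R,(.5425,.1077)),(M,(.5364,.1875)),(L,(.5303,.2672))]
prev=None
for a,b in seq:
    if prev: go(*a,.10,Y,(*prev,.10,Y))
    print("down .025"); go(*b,.025,Y,(*a,.025,Y)); prev=b
E
```

```text
go [-0.172  0.284  0.72 ] [-0.    0.   -0.01]
down .025
go [-0.002 -0.158 -0.   ] [0. 0. 0.]
go [ 0.353 -0.195 -0.   ] [0. 0. 0.]
down .025
go [-0.033  0.195  0.   ] [0. 0. 0.]
go [ 0.37  -0.162 -0.   ] [0. 0. 0.]
down .025
go [-0.05   0.162  0.   ] [0. 0. 0.]
```

move_arm --deltas '[{"delta_pos":[-0.172,0.284,0.36],"rotation":[0,0,-0.01]},{"delta_pos":[-0.172,0.284,0.7],"rotation":[0,0,-0.01]},{"delta_pos":[-0.172,0.284,0.7],"rotation":[0,0,-0.01]},{"delta_pos":[-0.172,0.284,0.7],"rotation":[0,0,-0.01]},{"delta_pos":[-0.172,0.284,0.7],"rotation":[0,0,-0.01]},{"delta_pos":[-0.172,0.284,0.8],"rotation":[0,0,-0.01]},{"delta_pos":[-0.172,0.284,0.9],"rotation":[0,0,-0.01]},{"delta_pos":[-0.172,0.284,1.0],"rotation":[0,0,-0.01]},{"delta_pos":[-0.172,0.284,1.0],"rotation":[0,0,-0.01]},{"delta_pos":[-0.172,0.284,1.0],"rotation":[0,0,-0.01]}]' --gripper 1

```text
time: 3.45
position: [0.5828, 0.1106, 0.0317]
orientation: [179.9, -0.0, 94.3]
contact_force: [-0.0, 0.3, 0.5]
gripper_width: 0.0871
grasp_force: 0.0
```

move_arm --deltas '[{"delta_pos":[0,0,0.025]},{"delta_pos":[0,0,0.025]},{"delta_pos":[0,0,0.025]},{"delta_pos":[0,0,0.025]},{"delta_pos":[0,0,0.025]},{"delta_pos":[0,0,0.025]},{"delta_pos":[0,0,0.025]}]' --gripper 0.5

```text
invalid input at $.deltas[0]: expected keys delta_pos, rotation
```

move_arm --deltas '[{"delta_pos":[0,0,0.025],"rotation":[0,0,0]},{"delta_pos":[0,0,0.025],"rotation":[0,0,0]},{"delta_pos":[0,0,0.025],"rotation":[0,0,0]},{"delta_pos":[0,0,0.025],"rotation":[0,0,0]},{"delta_pos":[0,0,0.025],"rotation":[0,0,0]},{"delta_pos":[0,0,0.025],"rotation":[0,0,0]},{"delta_pos":[0,0,0.025],"rotation":[0,0,0]}]' --gripper 0.5

```text
time: 4.15
position: [0.5824, 0.1098, 0.024]
orientation: [180.0, -0.0, 94.3]
contact_force: [-0.3, -0.1, 2.3]
gripper_width: 0.0486
grasp_force: 30.0
```

move_arm --deltas '[{"delta_pos":[0,-0.04,0],"rotation":[0,0,0]},{"delta_pos":[0,-0.08,0],"rotation":[0,0,0]},{"delta_pos":[-0.002,-0.12,0],"rotation":[0,0,0]},{"delta_pos":[-0.002,-0.16,0],"rotation":[0,0,0]},{"delta_pos":[-0.002,-0.16,0],"rotation":[0,0,0]},{"delta_pos":[-0.002,-0.16,0],"rotation":[0,0,0]}]'

```text
time: 4.75
position: [0.5407, 0.1063, 0.0239]
orientation: [-179.8, -0.0, 94.3]
contact_force: [-8.2, -1.5, 11.8]
gripper_width: 0.0485
grasp_force: 30.0
```

move_arm --deltas '[{"delta_pos":[0,0,0],"rotation":[0,0,0]},{"delta_pos":[0,0,0],"rotation":[0,0,0]},{"delta_pos":[0,0,0],"rotation":[0,0,0]},{"delta_pos":[0,0,0],"rotation":[0,0,0]},{"delta_pos":[0,0,0],"rotation":[0,0,0]},{"delta_pos":[0,0,-0.1],"rotation":[0,0,0]},{"delta_pos":[0,0,-0.2],"rotation":[0,0,0]},{"delta_pos":[0,0,-0.3],"rotation":[0,0,0]},{"delta_pos":[0,0,-0.3],"rotation":[0,0,0]}]' --gripper 1

```text
time: 5.65
position: [0.5446, 0.1067, 0.102]
orientation: [179.7, -0.1, 94.3]
contact_force: [0.8, -1.1, -0.0]
gripper_width: 0.0867
grasp_force: 0.0
```

move_arm --deltas '[{"delta_pos":[0.18,-0.1,0],"rotation":[0,0,0]},{"delta_pos":[0.353,-0.195,0],"rotation":[0,0,0]},{"delta_pos":[0.353,-0.195,0],"rotation":[0,0,0]},{"delta_pos":[0.353,-0.195,0],"rotation":[0,0,0]},{"delta_pos":[0.353,-0.195,0.1],"rotation":[0,0,0]},{"delta_pos":[0.353,-0.195,0.2],"rotation":[0,0,0]},{"delta_pos":[0.353,-0.195,0.3],"rotation":[0,0,0]},{"delta_pos":[0.353,-0.195,0.3],"rotation":[0,0,0]},{"delta_pos":[0.353,-0.195,0.3],"rotation":[0,0,0]}]'

```text
time: 6.55
position: [0.4877, 0.1894, 0.0239]
orientation: [-180.0, 0.1, 94.2]
contact_force: [-0.3, -0.5, 0.5]
gripper_width: 0.087
grasp_force: 0.0
```

move_arm --deltas '[{"delta_pos":[0,0,0],"rotation":[0,0,0]},{"delta_pos":[0,0,0],"rotation":[0,0,0]},{"delta_pos":[0,0,0],"rotation":[0,0,0]},{"delta_pos":[0,0,0],"rotation":[0,0,0]},{"delta_pos":[0,0,0],"rotation":[0,0,0]},{"delta_pos":[0,0,0],"rotation":[0,0,0]},{"delta_pos":[0,0,0],"rotation":[0,0,0]}]' --gripper 0.5

```text
time: 7.25
position: [0.4873, 0.1907, 0.0239]
orientation: [-180.0, -0.0, 94.3]
contact_force: [-1.8, 0.1, 2.1]
gripper_width: 0.0482
grasp_force: 30.0
```

move_arm --deltas '[{"delta_pos":[-0.008,0.05,0],"rotation":[0,0,0]},{"delta_pos":[-0.016,0.1,0],"rotation":[0,0,0]},{"delta_pos":[-0.025,0.15,0],"rotation":[0,0,0]},{"delta_pos":[-0.033,0.196,0],"rotation":[0,0,0]},{"delta_pos":[-0.033,0.196,0],"rotation":[0,0,0]},{"delta_pos":[-0.033,0.196,0],"rotation":[0,0,0]}]'

```text
time: 7.85
position: [0.5382, 0.1857, 0.024]
orientation: [179.9, 0.0, 94.2]
contact_force: [2.3, 0.2, 2.8]
gripper_width: 0.0483
grasp_force: 30.0
```

move_arm --deltas '[{"delta_pos":[0,0,0],"rotation":[0,0,0]},{"delta_pos":[0,0,0],"rotation":[0,0,0]},{"delta_pos":[0,0,0],"rotation":[0,0,0]},{"delta_pos":[0,0,0],"rotation":[0,0,0]},{"delta_pos":[0,0,0],"rotation":[0,0,0]},{"delta_pos":[0,0,-0.1],"rotation":[0,0,0]},{"delta_pos":[0,0,-0.2],"rotation":[0,0,0]},{"delta_pos":[0,0,-0.3],"rotation":[0,0,0]},{"delta_pos":[0,0,-0.3],"rotation":[0,0,0]}]' --gripper 1

```text
time: 8.75
position: [0.5387, 0.1868, 0.1022]
orientation: [179.7, -0.1, 94.3]
contact_force: [-0.2, 0.2, -0.6]
gripper_width: 0.0865
grasp_force: 0.0
```

move_arm --deltas '[{"delta_pos":[0.18,-0.08,0],"rotation":[0,0,0]},{"delta_pos":[0.37,-0.162,0],"rotation":[0,0,0]},{"delta_pos":[0.37,-0.162,0],"rotation":[0,0,0]},{"delta_pos":[0.37,-0.162,0],"rotation":[0,0,0]},{"delta_pos":[0.37,-0.162,0.1],"rotation":[0,0,0]},{"delta_pos":[0.37,-0.162,0.2],"rotation":[0,0,0]},{"delta_pos":[0.37,-0.162,0.3],"rotation":[0,0,0]},{"delta_pos":[0.37,-0.162,0.3],"rotation":[0,0,0]},{"delta_pos":[0.37,-0.162,0.3],"rotation":[0,0,0]}]'

```text
time: 9.65
position: [0.49, 0.2739, 0.0239]
orientation: [-180.0, 0.1, 94.2]
contact_force: [0.3, 0.2, 1.1]
gripper_width: 0.0871
grasp_force: 0.0
```

move_arm --deltas '[{"delta_pos":[0,0,0],"rotation":[0,0,0]},{"delta_pos":[0,0,0],"rotation":[0,0,0]},{"delta_pos":[0,0,0],"rotation":[0,0,0]},{"delta_pos":[0,0,0],"rotation":[0,0,0]},{"delta_pos":[0,0,0],"rotation":[0,0,0]},{"delta_pos":[0,0,0],"rotation":[0,0,0]},{"delta_pos":[0,0,0],"rotation":[0,0,0]}]' --gripper 0.5

```text
time: 10.35
position: [0.4894, 0.2754, 0.0239]
orientation: [-180.0, -0.0, 94.3]
contact_force: [-0.8, 0.6, 1.6]
gripper_width: 0.0484
grasp_force: 30.0
```

move_arm --deltas '[{"delta_pos":[-0.012,0.04,0],"rotation":[0,0,0]},{"delta_pos":[-0.025,0.08,0],"rotation":[0,0,0]},{"delta_pos":[-0.037,0.12,0],"rotation":[0,0,0]},{"delta_pos":[-0.049,0.16,0],"rotation":[0,0,0]},{"delta_pos":[-0.049,0.16,0],"rotation":[0,0,0]},{"delta_pos":[-0.049,0.16,0],"rotation":[0,0,0]}]'

```text
time: 10.95
position: [0.5317, 0.2654, 0.024]
orientation: [179.9, 0.0, 94.2]
contact_force: [2.3, -0.6, 1.8]
gripper_width: 0.0488
grasp_force: 30.0
```

move_arm --deltas '[{"delta_pos":[0,0,0],"rotation":[0,0,0]},{"delta_pos":[0,0,0],"rotation":[0,0,0]},{"delta_pos":[0,0,0],"rotation":[0,0,0]},{"delta_pos":[0,0,0],"rotation":[0,0,0]},{"delta_pos":[0,0,0],"rotation":[0,0,0]},{"delta_pos":[0,0,-0.15],"rotation":[0,0,0]},{"delta_pos":[0,0,-0.35],"rotation":[0,0,0]},{"delta_pos":[-0.6,0,-1],"rotation":[0,0,0]},{"delta_pos":[-0.6,0,-1],"rotation":[0,0,0]},{"delta_pos":[-0.6,0,-1],"rotation":[0,0,0]},{"delta_pos":[-0.6,0,-1],"rotation":[0,0,0]},{"delta_pos":[-0.6,0,-1],"rotation":[0,0,0]}]' --gripper 1

```text
time: 12.15
position: [0.5429, 0.1126, 0.2779]
orientation: [179.7, -0.1, 94.0]
contact_force: [0.4, -0.0, 0.2]
gripper_width: 0.087
grasp_force: 0.0
```

```bash
cat > look.py <<'E'
from h import *
n="wrist";c=ctrl.calibration(n);im=ctrl.snapshot(n);cv2.imwrite("pics/w2.png",im[...,::-1]);p,e=platepose(c,im);print("plate",np.round(p,4),np.degrees(p[2]),e)
for xy,k,b in jars(n,c): print("jar",np.round(xy,4),round(k,3),b,"plate frame",np.round((xy-p[:2])@Rz(p[2]),4))
s=ctrl.get_state();print(s["time"],s["position"],s["orientation"])
E
python3 look.py
```

```text
plate [ 0.5364  0.1857  0.0769 -0.0015] 4.407745290452254 0.0005772153055373792
jar [0.5406 0.1084] 0.939 [296.6, 155.0, 40.9, 45.4] plate frame [-0.0018 -0.0774]
jar [0.5316 0.2668] 0.948 [292.5, 17.0, 50.1, 57.3] plate frame [0.0014 0.0813]
jar [0.538  0.1868] 0.964 [300.2, 92.0, 41.6, 43.8] plate frame [0.0017 0.001 ]
jar [0.3672 0.1626] 0.939 [152.8, 107.4, 61.7, 39.0] plate frame [-0.1705 -0.01  ]
12.25 [0.54304609 0.1137775  0.27679394] [ 1.79729785e+02 -8.99528052e-02  9.40415510e+01]
```

View pics/w2.png

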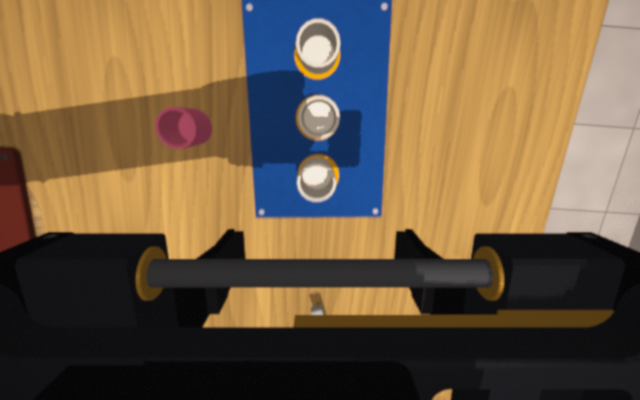

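The picture shows all three jars on their rings at (317,45), (317,118) and (316,178), each within about 2 mm. Next I go to the manifold.

```bash
python3 -c "
from h import *
go(.585,-.1,.25,101); go(.628,-.316,.22,109.3,(.585,-.1,.25,101))"
```

```text
go [-0.865  0.107  0.106] [ 0.005 -0.001 -0.116]
go [-0.881  0.004  0.12 ] [ 0.     0.    -0.138]
```

move_arm --deltas '[{"delta_pos":[-0.865,0.107,0.1],"rotation":[0,0,-0.116]},{"delta_pos":[-0.865,0.107,0.1],"rotation":[0,0,-0.116]},{"delta_pos":[-0.865,0.107,0.1],"rotation":[0,0,-0.116]},{"delta_pos":[-0.865,0.107,0.1],"rotation":[0,0,-0.116]},{"delta_pos":[-0.865,0.107,0.1],"rotation":[0,0,-0.116]}]'

```text
time: 12.75
position: [0.5837, -0.1015, 0.247]
orientation: [-179.9, 0.1, 101.0]
contact_force: [-0.3, -1.1, 0.4]
gripper_width: 0.0867
grasp_force: 0.0
```

move_arm --deltas '[{"delta_pos":[-0.881,0.004,0.12],"rotation":[0,0,-0.138]},{"delta_pos":[-0.881,0.004,0.12],"rotation":[0,0,-0.138]},{"delta_pos":[-0.881,0.004,0.12],"rotation":[0,0,-0.138]},{"delta_pos":[-0.881,0.004,0.12],"rotation":[0,0,-0.138]},{"delta_pos":[-0.881,0.004,0.12],"rotation":[0,0,-0.138]},{"delta_pos":[-0.881,0.004,0.12],"rotation":[0,0,-0.138]},{"delta_pos":[-0.881,0.004,0.12],"rotation":[0,0,-0.138]}]'

```text
time: 13.45
position: [0.6283, -0.3122, 0.2167]
orientation: [-179.9, -0.1, 109.5]
contact_force: [0.2, 1.2, -0.4]
gripper_width: 0.0873
grasp_force: 0.0
```

```bash
python3 - <<'E'
from h import *
n="wrist";c=ctrl.calibration(n);im=ctrl.snapshot(n);cv2.imwrite("pics/w3.png",im[...,::-1])
hsv=cv2.cvtColor(im,cv2.COLOR_RGB2HSV);g=cv2.inRange(hsv,(50,80,30),(90,255,255));m,ce=bigblob(g>0);print("green",ce,m.sum(),back(c,ce,.042))
print([(q["p"],q["box"]) for q in ctrl.trace(n,"manifold")])
s=ctrl.get_state();print(s["time"],s["position"],s["orientation"])
E
```

```text
green [320.89230769 138.36923077] 325 [ 0.61280399 -0.26363728  0.042     ]
[(0.64, [300.8, 3.6, 44.2, 229.2])]
13.55 [ 0.62902792 -0.31064594  0.21796598] [-1.79990783e+02 -8.61069159e-02  1.09665799e+02]
```

View pics/w3.png

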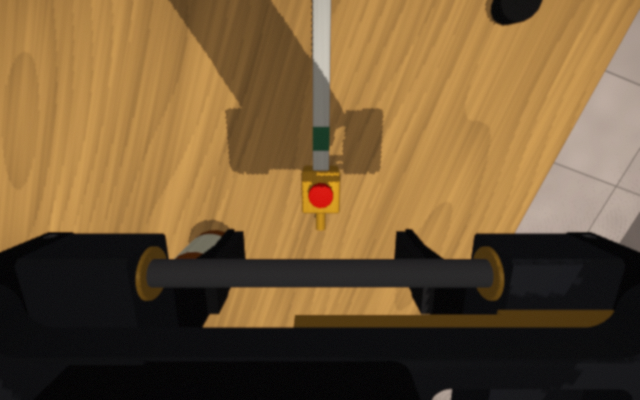

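```bash
python3 - <<'E'
from h import *
n="wrist";c=ctrl.calibration(n);im=ctrl.snapshot(n);hsv=cv2.cvtColor(im,cv2.COLOR_RGB2HSV)
m=ctrl.trace(n,"manifold")[0]["mask"];r=[(v,np.argwhere(m[v])[:,0].mean(),m[v].sum()) for v in range(8,165,12)];print([(a,round(b,1),int(k)) for a,b,k in r])
P=np.array([back(c,(b+0,a),.040)[:2] for a,b,k in r]);d=np.linalg.svd(P-P.mean(0))[2][0];d*=np.sign(d[1]);print("bar line angle",np.degrees(np.arctan2(d[1],d[0])),P.mean(0))
g=cv2.inRange(hsv,(50,80,30),(90,255,255));_,ce=bigblob(g>0);G=back(c,ce,.041)[:2];G2=P.mean(0)+d*((G-P.mean(0))@d);print("green",ce,G,"on line",G2)
rd=cv2.inRange(hsv,(0,180,100),(8,255,255));_,cr=bigblob(rd>0);K=back(c,cr,.061)[:2];print("knob",cr,K,np.linalg.norm(K-G),"angle",np.degrees(np.arctan2(*(G-K)[::-1])))
go(*G2,.10,np.degrees(np.arctan2(d[1],d[0])));print(ctrl.get_state()["position"],ctrl.get_state()["orientation"])
E
```

```text
[(8, np.float64(320.5), 18), (20, np.float64(320.5), 18), (32, np.float64(320.0), 19), (44, np.float64(320.0), 17), (56, np.float64(320.5), 18), (68, np.float64(320.0), 17), (80, np.float64(320.0), 17), (92, np.float64(320.0), 17), (104, np.float64(319.5), 16), (116, np.float64(319.5), 16), (128, np.float64(319.0), 17), (140, np.float64(319.0), 17), (152, np.float64(319.0), 17), (164, np.float64(319.5), 16)]
bar line angle 109.09209006103305 [ 0.59490062 -0.21315117]
green [318.9787234  139.46808511] [ 0.61217324 -0.26406426] on line [ 0.61248557 -0.26395616]
knob [318.66520788 195.96936543] [ 0.63180324 -0.32007177] 0.05934793491675445 angle 109.31499027672267
go [0.198 0.    0.475] [ 0.001 -0.001  0.01 ]
[ 0.62908203 -0.31078405  0.21874681] [ 1.79963231e+02 -4.77342777e-02  1.09681092e+02]
```

The picture shows the real manifold, with its green band at (321,138) and the brass block with red knob at (320,196). The amber bottle at (205,245) and the stopper at (515,8) are clear of it.

move_arm --deltas '[{"delta_pos":[0.198,0,0.2],"rotation":[0,0,0.008]},{"delta_pos":[0.198,0,0.4],"rotation":[0,0,0.008]},{"delta_pos":[0.198,0,0.475],"rotation":[0,0,0.008]},{"delta_pos":[0.198,0,0.475],"rotation":[0,0,0.008]},{"delta_pos":[0.198,0,0.6],"rotation":[0,0,0.008]},{"delta_pos":[0.198,0,0.7],"rotation":[0,0,0.008]},{"delta_pos":[0.198,0,0.77],"rotation":[0,0,0.008]},{"delta_pos":[0.198,0,0.81],"rotation":[0,0,0.008]},{"delta_pos":[0.198,0,0.81],"rotation":[0,0,0.008]},{"delta_pos":[0.198,0,0.81],"rotation":[0,0,0.008]}]' --gripper 1

```text
time: 14.65
position: [0.6125, -0.2667, 0.0176]
orientation: [179.9, 0.1, 109.1]
contact_force: [1.2, 0.7, -0.3]
gripper_width: 0.087
grasp_force: 0.0
```

move_arm --deltas '[{"delta_pos":[0.004,0,0.004],"rotation":[0,0,0]},{"delta_pos":[0.004,0,0.004],"rotation":[0,0,0]},{"delta_pos":[0.004,0,0.004],"rotation":[0,0,0]},{"delta_pos":[0.004,0,0.004],"rotation":[0,0,0]},{"delta_pos":[0.004,0,0.004],"rotation":[0,0,0]},{"delta_pos":[0.004,0,0.004],"rotation":[0,0,0]},{"delta_pos":[0.004,0,0.004],"rotation":[0,0,0]},{"delta_pos":[0.004,0,0.004],"rotation":[0,0,0]},{"delta_pos":[0.004,0,0.004],"rotation":[0,0,0]},{"delta_pos":[0.004,0,0.004],"rotation":[0,0,0]}]' --gripper 0

```text
time: 15.65
position: [0.6119, -0.2651, 0.0154]
orientation: [180.0, 0.0, 109.1]
contact_force: [0.7, 0.3, -2.2]
gripper_width: 0.0174
grasp_force: 30.0
```

```bash
python3 -c "
from h import *
s=ctrl.get_state();print(s['position'],s['orientation'],s['gripper_width'],s['grasp_force'],s['time'])"
```

```text
[ 0.61187286 -0.26512294  0.0153996 ] [1.79966440e+02 8.79760510e-03 1.09067253e+02] 0.017427299291738193 29.95069377589971 15.65
```

move_arm --deltas '[{"delta_pos":[0,0,-0.05],"rotation":[0,0,0]},{"delta_pos":[0,0,-0.1],"rotation":[0,0,0]},{"delta_pos":[0,0,-0.16],"rotation":[0,0,0]},{"delta_pos":[0,0,-0.22],"rotation":[0,0,0]},{"delta_pos":[0,0,-0.28],"rotation":[0,0,0]},{"delta_pos":[0,0,-0.34],"rotation":[0,0,0]},{"delta_pos":[0,0,-0.4],"rotation":[0,0,0]},{"delta_pos":[0,0,-0.46],"rotation":[0,0,0]},{"delta_pos":[0,0,-0.52],"rotation":[0,0,0]},{"delta_pos":[0,0,-0.54],"rotation":[0,0,0]},{"delta_pos":[0,0,-0.54],"rotation":[0,0,0]},{"delta_pos":[0,0,-0.54],"rotation":[0,0,0]}]'

```text
time: 16.85
position: [0.6112, -0.2651, 0.1497]
orientation: [-180.0, -0.0, 109.1]
contact_force: [-0.1, 0.1, -2.3]
gripper_width: 0.0178
grasp_force: 30.0
```

```bash
python3 - <<'E'
from h import *
n="wrist";c=ctrl.calibration(n);im=ctrl.snapshot(n)
s=ctrl.get_state();print(s["position"],s["orientation"],s["ft_torque"],s["contact_force"])
# predicted bar centreline rows if level vs. seen; far-end
T=Ro.from_euler("xyz",s["orientation"],degrees=True)
for al in(-.05,0,.05):  # tilt about grasp (far end up positive)
    Pt=np.array([[y*np.cos(al),0,-.0187-y*np.sin(al)-.008*0] for y in(.18,.0)]); print(al,np.round(proj(c,T.apply(Pt)+s["position"]),1).tolist())
side=ctrl.snapshot("side");cv2.imwrite("pics/s3.png",cv2.resize(side[60:320,240:480],None,fx=2.2,fy=2.2)[...,::-1])
cv2.imwrite("pics/w4.png",im[:,160:480,::-1])
a=cv2.imread("pics/s3.png");b=cv2.imread("pics/w4.png");h=np.zeros((572,800,3),np.uint8);h[:a.shape[0],:a.shape[1]]=a[:, :480];b=b[0:400];h[:400,480+0:800]=cv2.resize(b,(320,400));cv2.imwrite("pics/v4.png",h)
# target: tool placed so nozzle_b over plate centre, +y toward plate -y
p=np.array([.5364,.187]);yaw=np.radians(4.39);d=np.array([np.sin(yaw),-np.cos(yaw)])
# grasp in manifold y: 85 + offset along
bal=np.array([.6125,-.2640]);g=np.array([.6119,-.2651]);md=-np.array([np.cos(np.radians(109.1)),np.sin(np.radians(109.1))]);off=(g-bal)@md;print("off",off)
t=p+d*(.085+off);print("target TCP",t,94.39);mid=(np.array(s["position"][:2])+t)/2
go(*mid,s["position"][2],101.7);go(*t,s["position"][2],94.4,(*mid,s["position"][2],101.7))
E
```

```text
[ 0.61109489 -0.2650132   0.14945434] [-1.79940069e+02 -4.52315949e-02  1.09059386e+02] [-0.07419298  0.05710032 -0.0137831 ] [-0.81428273 -0.3132787  -3.91540551]
-0.05 [[318.7, -162.9], [319.0, 260.2]]
0 [[318.7, -185.5], [319.0, 260.2]]
0.05 [[318.7, -210.3], [319.0, 260.2]]Traceback (most recent call last):
  File "<stdin>", line 10, in <module>
ValueError: could not broadcast input array from shape (572,480,3) into shape (572,528,3)
```

```bash
python3 - <<'E'
from h import *
s=ctrl.get_state();p=np.array([.5364,.187]);yaw=np.radians(4.39);d=np.array([np.sin(yaw),-np.cos(yaw)])
bal=np.array([.6125,-.2640]);g=np.array([.6119,-.2651]);md=-np.array([np.cos(np.radians(109.1)),np.sin(np.radians(109.1))]);off=(g-bal)@md;print("off",off)
t=p+d*(.085+off);print("target TCP",t);P=np.array(s["position"]);mid=(P[:2]+t)/2
go(*mid,P[2],101.7);go(*t,P[2],94.4,(*mid,P[2],101.7))
E
```

```text
off 0.0008431130639857974
target TCP [0.54297086 0.10140874]
go [0.737 0.111 0.   ] [-0.001 -0.001  0.123]
go [0.745 0.015 0.   ] [-0.    -0.     0.122]
```

View pics/s3.png

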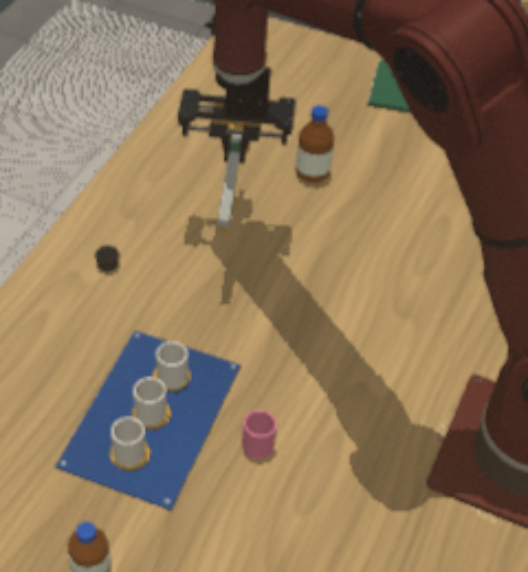

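The manifold hangs level with its far end at (225,205), and the jars stand on their rings at (172,365), (150,402) and (128,443).

move_arm --deltas '[{"delta_pos":[0.06,0.01,0],"rotation":[0,0,0.01]},{"delta_pos":[0.16,0.025,0],"rotation":[0,0,0.026]},{"delta_pos":[0.27,0.04,0],"rotation":[0,0,0.044]},{"delta_pos":[0.38,0.056,0],"rotation":[0,0,0.062]},{"delta_pos":[0.49,0.073,0],"rotation":[0,0,0.08]},{"delta_pos":[0.6,0.09,0],"rotation":[0,0,0.1]},{"delta_pos":[0.69,0.104,0],"rotation":[0,0,0.115]},{"delta_pos":[0.737,0.111,0],"rotation":[0,0,0.123]},{"delta_pos":[0.737,0.111,0],"rotation":[0,0,0.123]}]'

```text
time: 17.85
position: [0.5772, -0.0796, 0.1497]
orientation: [-180.0, -0.1, 101.9]
contact_force: [0.1, 0.1, -4.1]
gripper_width: 0.0175
grasp_force: 30.0
```

move_arm --deltas '[{"delta_pos":[0.06,0.001,0],"rotation":[0,0,0.01]},{"delta_pos":[0.16,0.003,0],"rotation":[0,0,0.026]},{"delta_pos":[0.27,0.005,0],"rotation":[0,0,0.044]},{"delta_pos":[0.38,0.008,0],"rotation":[0,0,0.062]},{"delta_pos":[0.49,0.01,0],"rotation":[0,0,0.08]},{"delta_pos":[0.6,0.012,0],"rotation":[0,0,0.1]},{"delta_pos":[0.69,0.014,0],"rotation":[0,0,0.113]},{"delta_pos":[0.745,0.015,0],"rotation":[0,0,0.122]},{"delta_pos":[0.745,0.015,0],"rotation":[0,0,0.122]},{"delta_pos":[0.745,0.015,0],"rotation":[0,0,0.122]},{"delta_pos":[0.745,0.015,0],"rotation":[0,0,0.122]}]'

```text
time: 18.95
position: [0.5439, 0.0991, 0.1502]
orientation: [-180.0, 0.0, 94.2]
contact_force: [-0.3, -0.8, -3.2]
gripper_width: 0.0181
grasp_force: 30.0
```

```bash
python3 - <<'E'
from h import *
s=ctrl.get_state();print(s["time"],s["position"],s["orientation"],s["ft_torque"]);go(.5430,.1014,.112,94.4)
n="top";c=ctrl.calibration(n);im=ctrl.snapshot(n);cv2.imwrite("pics/t5.png",im[...,::-1])
sd=ctrl.snapshot("side");cs=ctrl.calibration("side")
T=Ro.from_euler("xyz",s["orientation"],degrees=True)
F=lambda y,z:T.apply([[.085-y,0,-.0187-(z-.034)]])[0]+s["position"]  # manifold frame y,z -> world
K={k:F(*v) for k,v in dict(end=(-.095,.042),nozA=(-.08,0),nozB=(0,0),nozC=(.08,0)).items()}
print({k:np.round(v,4).tolist() for k,v in K.items()})
def draw(im,c):
    o=cv2.resize(im,None,fx=4,fy=4,interpolation=cv2.INTER_CUBIC)
    for k,v in K.items():
        u=proj(c,v)[0]; cv2.circle(o,tuple(int(q) for q in u*4+1.5),5,(0,255,0),1)
    return o
a=draw(im,c);b=draw(sd,cs);u=(proj(c,K["nozB"])[0]*4).astype(int);w=(proj(cs,K["nozB"])[0]*4).astype(int)
f=lambda o,u:o[max(0,u[1]-290):,max(0,u[0]-200):][:580,:400]
cv2.imwrite("pics/v5.png",np.hstack([f(a,u),f(b,w)])[...,::-1])
E
```

```text
18.95 [0.54386912 0.09914729 0.15023983] [-1.79998523e+02  4.22835720e-02  9.42443127e+01] [-0.14433585  0.05951356 -0.01032351]
go [ 0.009 -0.003  0.153] [-0.     0.001 -0.003]
{'end': [0.5305, 0.2787, 0.1768], 'nozA': [0.5317, 0.2637, 0.1348], 'nozB': [0.5376, 0.1839, 0.1349], 'nozC': [0.5435, 0.1041, 0.1349]}
```

View pics/v5.png

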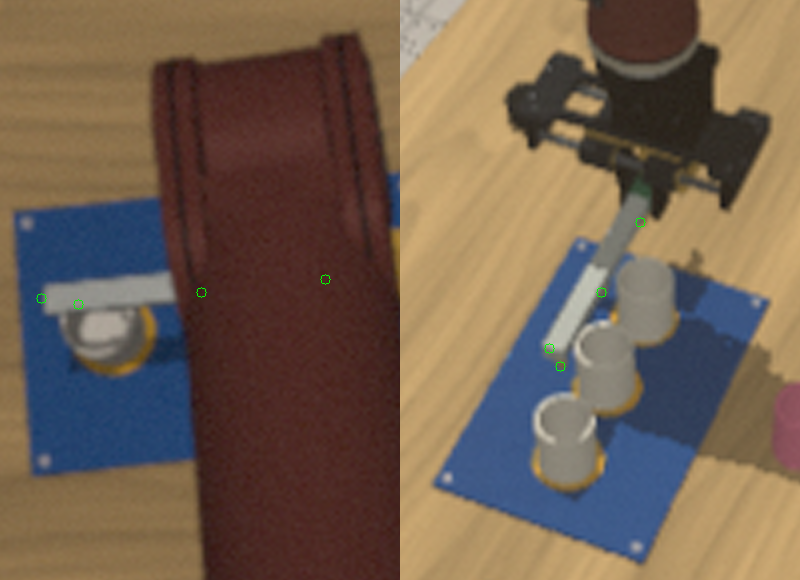

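The left panel is the top view: the bar end at (44,295) matches my predicted mark, so the manifold is level and unslipped. The right panel (side view) shows the end at (555,345), also matching. The bar is high over the jar row, so I lower it.

move_arm --deltas '[{"delta_pos":[0.009,-0.003,0.03],"rotation":[0,0,-0.002]},{"delta_pos":[0.009,-0.003,0.06],"rotation":[0,0,-0.002]},{"delta_pos":[0.009,-0.003,0.09],"rotation":[0,0,-0.002]},{"delta_pos":[0.009,-0.003,0.12],"rotation":[0,0,-0.002]},{"delta_pos":[0.009,-0.003,0.14],"rotation":[0,0,-0.002]},{"delta_pos":[0.009,-0.003,0.153],"rotation":[0,0,-0.002]},{"delta_pos":[0.009,-0.003,0.153],"rotation":[0,0,-0.002]},{"delta_pos":[0.009,-0.003,0.153],"rotation":[0,0,-0.002]},{"delta_pos":[0.009,-0.003,0.153],"rotation":[0,0,-0.002]},{"delta_pos":[0.009,-0.003,0.153],"rotation":[0,0,-0.002]},{"delta_pos":[0.009,-0.003,0.153],"rotation":[0,0,-0.002]},{"delta_pos":[0.009,-0.003,0.153],"rotation":[0,0,-0.002]}]'

```text
time: 20.25
position: [0.5427, 0.1033, 0.1122]
orientation: [180.0, -0.0, 94.5]
contact_force: [-0.7, -0.7, -3.4]
gripper_width: 0.0177
grasp_force: 30.0
```

```bash
python3 - <<'E'
from h import *
c=ctrl.calibration("side");im=ctrl.snapshot("side");ps=[]
for i in range(6): s=ctrl.get_state();ps.append([*s["position"],s["orientation"][2]]);ctrl.snapshot("top")
s["position"]=np.mean(ps,0)[:3];print(s["time"],np.round(np.mean(ps,0),4),np.round(np.std(ps,0),4),s["orientation"])
T=Ro.from_euler("xyz",s["orientation"],degrees=True)
F=lambda y,z:T.apply([[.0858-y,0,-.0187-(z-.034)]])[0]+s["position"]
sp=np.array([[0,y] for y in(.08,0,-.08)])@Rz(np.radians(4.39)).T+[.5364,.187]
for y,q in zip((-.08,0,.08),sp): w=F(y,0);print(np.round(w,4),"err mm",np.round((w[:2]-q)*1e3,1))
w=(proj(c,F(0,0))[0]*4).astype(int);o=cv2.resize(im,None,fx=4,fy=4,interpolation=cv2.INTER_CUBIC)
for v in [(-.08,0),(0,0),(.08,0),(-.095,.042)]: cv2.circle(o,tuple(int(q) for q in proj(c,F(*v))[0]*4+1.5),5,(0,255,0),1)
cv2.imwrite("pics/v6.png",o[w[1]-250:w[1]+250,w[0]-300:w[0]+300,::-1])
E
```

```text
20.55 [ 0.5426  0.1033  0.1121 94.4779] [0.     0.     0.     0.0018] [-1.79999332e+02  2.81996727e-03  9.44780495e+01]
[0.5297 0.2685 0.0968] err mm [-0.6  1.8]
[0.5359 0.1888 0.0968] err mm [-0.5  1.8]
[0.5422 0.109  0.0968] err mm [-0.4  1.8]
```

View pics/v6.png

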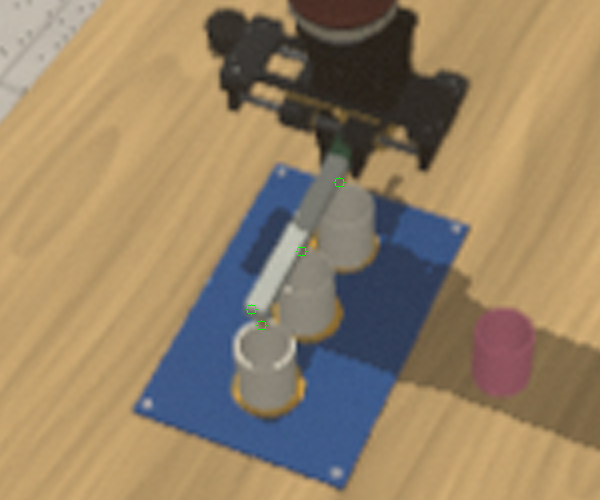

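The picture shows nozzle A's tip at (260,325) over the first jar's mouth. The bar end at (255,305) matches the prediction, and the jars stand on their rings. The estimated nozzle errors are about 2 mm, so I hand in.

```bash
python3 -c "
from plant import ctrl
print(ctrl.sign_off())"
```

```text
the job is handed in; nothing more can be done
None
```

I handed the job in at about 20.6 s, with a jar on each ring (within about 3 mm) and the manifold held level over the row: nozzles within about 2 mm of the ring centres by my measurements, tips about 3 cm above the rims; no verdict came back.

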